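# Angle an LED light bar past the upright into its lamp bay

## Robot

A 6-joint arm with a two-finger parallel gripper is mounted at the origin on the work surface. World frame = base frame: x ahead of the robot, y to its left, z up, the work surface at z = 0. Lengths are in mm, angles in degrees, forces in N, time in s.
With the tool pointing down it reaches from about 425 to 950 mm from the base axis. Payload 3.5 kg.
Tool frame: the origin (TCP) lies where the fingers leave the gripper's body, on its centre line; the fingertips stand 73 mm ahead of it and the grasp point (between the pads) lies 54 mm ahead of it (r.grip_depth is the distance from the TCP to the grasp point, in mm); y points along the fingers, x is the direction in which the jaws open and shut, and the axes are right-handed (so a half turn about y gives the same grasp; the last joint's range is limited). The gripper opens to 85 mm and grips with 20 to 120 N. Pads are 22 mm wide; open, the fingers measure 114 mm over their backs; the gripper's body (76 mm by 85 mm) begins 54 mm behind the grasp point. The pads swing forward as they close: fully open they stand 13 mm farther back than shut.
Start: joints at [58.671, 16.404, 90.338, -0, 73.258, -8.594], TCP at [260.83, 622.555, 303.925] pointing down, gripper open.
Joint ranges: [-158.93, 158.93], [-51.34, 127.21], [12.03, 142.37], [-87.48, 267.48], [13.55, 161.25], [-162.69, 162.69]. Speed limits (degrees/s): [159.86, 159.86, 180, 180, 180, 180].

## Interface

Orientations are given as [roll, pitch, yaw] about the fixed x, y, z axes, in that order (R = Rz(yaw) Ry(pitch) Rx(roll)).
In Python, from workcell import r, optics, workorder gives the robot as it stands.
- The arm moves only by the tool apply_moves, never from a script. Its arguments are lists of equal length, an entry for each row: "translation": the shift along the tool's x, y, z in cm, a list of three; "delta_rot": the turn, a rotation vector about the tool's x, y, z in rad, a list of three. A call has 1 to 8 rows; each row is the pose to reach, as a shift and turn from the pose measured when the call began, along the tool's axes at that moment; what a row does not reach only later rows make up. A row lasts 1/12 s, in which the tool goes at most 41.7 mm and 7.16 degrees, less where a joint would pass 70% of its speed; a pose out of reach is approached as far as the arm can. A call with a gripper value outside its range is refused whole. "hand" is the closure, from -1 (fully open) to 1 (shut), set as the call begins (left out, the last holds). The fingers move at their own pace and stop on an object; "newtons" is the grip in N (left out, the last holds). Time passes only in rows, so rows that repeat a pose let the fingers close. It gives the time, the measured TCP pose, the force and the opening at its end, in the units of the state.
- r.get_state(): the state, without advancing time (a new reading comes with each control period).
- optics.get_image(name): name is "scene" or "top" or "wrist"; returns (picture, depth): 420x560x3 uint8, red, green, blue; 420x560 float32, mm along the optical axis (not along the pixel's ray), 0 where there is no reading.
- optics.camera_info(name): a dict with "fx", "fy", "cx", "cy" (pixels), "k1" (the pictures are not rectified: a ray, as slopes to the right and down, at radius r is drawn at 1 + k1 r^2 times it, then the intrinsics apply), "view" (4x4, takes a point from world to camera coordinates). Camera axes: x right, y down, z forward; pixel columns grow to the right and rows downward; lengths in mm; the calibration is good to about 2 mm. A picture is of the moment at which its call begins: read the wrist's pose just before it. camera_info takes no time and is no camera call; for the wrist camera it gives the pose at the moment of the call.
- workorder.close_job(): hands the job in, once; it reports no verdict.
The state is a dict: "time": time; "joint_positions": joint angles; "joint_vel": joint speeds; "joint_torque": joint torques, N m; "position": TCP position; "ee_rot": TCP orientation; "force": force on the tool from outside, world axes, zero at the start; "torque": the same for the moment, N m; "finger_gap": finger opening in mm.
Only numpy, scipy, OpenCV 4.12 (cv2) and the standard library are available. Lean on these libraries where they do the work, as an engineer would, in place of code of your own. Each camera call takes 0.05 s, during which the arm holds its last target. There are 200 camera calls.

## Task

Push the LED light bar along the bench into the lamp bay of the reactor stand's base frame: work its plain black end in behind the upright, then swing the blue plug end in, until the bar lies flush along the rear rail. Only push it with the fingertips or the outside of the fingers, never lift it off the bench, leave the jar, the stop box and the screwdriver where they are, and finish with the hand clear.

Things in the scene. Friction and masses are not known exactly. Their poses are not given: they have to be found in the camera images.
- light_bar: Loose finned aluminium LED bar lying flat on the bench, 280 long x 36 wide x 30 high, 0.3 to 0.65 kg. White diffuser with yellow LED dots on top. Origin: centre of its underside. y axis along its length, from the black plain end (y = -140) to the blue plug end (y = +140); sides at x = -18 and +18; z up. Starts on the robot's side of the bay, plain end to the robot's right.
- plain_end (a point): centre of the end face of the bar's black-capped plain end, 15 above its underside; axes as the bar's
- plug_end (a point): centre of the end face of the bar's blue-capped end with the round socket, 15 above its underside; axes as the bar's
- stand: Base frame of a reactor stand round the lamp bay: 30 x 30 aluminium profile, fixed to the bench, open on top, the bench is its floor. Origin on the bench in the bay; x points away from the robot into the bay, y left along it, z up. Rails 30 high. Side rails run from x = -50 to +50, inner faces at y = +160 (left) and -160 (right), so the bay is 320 long inside.
- rear_rail (a point): middle of the rear rail's inner face (stand x = +50, y = 0), 15 above the bench; the rail runs along y from -190 to +190; axes as the stand's. With the bar home against it the bar's centre line is at stand x = +32.
- upright_corner (a point): rear left edge of the upright (stand x = -20, y = -80), 30 above the bench; axes as the stand's. The upright, 140 high, fills stand x -50 to -20, y -110 to -80; a short front rail joins it to the right side rail. From it to the left side rail the front is open, 240 wide: shorter than the bar. Behind upright and short rail is a pocket 70 deep (x) and 80 long (y).
- sample: bystander: loose closed jar of green algae sample, 60 diameter x 130 high, origin at the centre of its underside
- stop_box: bystander: loose yellow emergency-stop box with a red mushroom button, 70 x 75 x 80 high, origin at the centre of its underside
- driver: bystander: loose screwdriver, 190 long, lying on the bench to the right of the stand, its length along its x axis, origin at its middle on the bench

How it is judged:
By the outcome, as a careful person would: the job done as asked, in the order asked, and still so for the second after the job is handed in, with the robot touching nothing.
It also fails if it takes over 58 s, if anything falls off the work surface, if the arm or the gripper's body presses on something with over 40 N, if the wrist force passes 120 N, or if a joint passes its speed limit or range.

## Working session

There is one attempt and no reset: what is moved stays moved. The work goes in short steps, Python scripts to look and compute and a tool call to move; the robot and the scene stay as the last step left them, time stands still between calls to the robot, and variables do not carry over. Pictures are saved under pics/ and viewed, about 8 in all and at most 12, crops included, and the job is handed in when it is done.

Besides the shell and the picture viewer there is one more tool, called after "Call:" by a JSON object that holds its "op" and its "data", one argument or row to a line. apply_moves: Moves the arm, as the interface text tells. Its arguments: {"type":"object","properties":{"translation":{"type":"array"},"delta_rot":{"type":"array"},"hand":{"type":"number"},"newtons":{"type":"number"}},"required":["translation","delta_rot"]}

```bash
mkdir -p pics; ls
cat > h.py <<'E'
import numpy as np, cv2
from workcell import r, optics, workorder
def snap(n,f):
    ci=optics.camera_info(n); p,d=optics.get_image(n)
    cv2.imwrite(f'pics/{f}.png',p[:,:,::-1]); np.savez(f'pics/{f}.npz',d=d,V=np.array(ci['view']),k=[ci[q] for q in('fx','fy','cx','cy','k1')])
    return p,d,ci
def ray(f,u,v):
    z=np.load(f'pics/{f}.npz'); fx,fy,cx,cy,k1=z['k']
    K=np.array([[fx,0,cx],[0,fy,cy],[0,0,1]])
    s=cv2.undistortPoints(np.array([[[u,v]]],float),K,np.array([k1,0,0,0.]))[0,0]
    V=z['V'];R=V[:3,:3];c=-R.T@V[:3,3]
    return c,R.T@np.array([s[0],s[1],1]),z['d']
def atz(f,u,v,h):
    c,w,_=ray(f,u,v); return c+w*(h-c[2])/w[2]
def dep(f,u,v):
    c,w,d=ray(f,u,v); return c+w*d[int(round(v)),int(round(u))]
E
python3 - <<'E'
from h import *
s=r.get_state();print(s)
for n in('top','scene'):
    p,d,ci=snap(n,n+'0');print(ci)
E
```

```text
pics
{'time': 0.0, 'joint_positions': array([ 5.86724460e+01,  1.64559650e+01,  9.04215668e+01, -3.29797113e-03,
        7.32606701e+01, -8.59451131e+00]), 'joint_vel': array([-0.06332423, -0.0835018 , -0.04131103,  0.01282327, -0.05795938,
        0.03391617]), 'joint_torque': array([-5.53732098e-04, -4.05966461e+01, -2.92632741e+01, -8.44737997e-05,
        5.67236522e-03,  1.31505463e-06]), 'position': array([260.57364386, 622.15029554, 302.5293377 ]), 'ee_rot': array([-89.98246747,   0.13712162,  67.26793196]), 'force': array([-0.15351133, -0.26448776,  0.58985102]), 'torque': array([ 0.01741917, -0.0356039 ,  0.02424357]), 'finger_gap': 85.57381913082273}
{'fx': 516.0405468871955, 'fy': 516.0405468871955, 'cx': 278.31364776200945, 'cy': 204.340726483661, 'k1': -0.10595178221658393, 'view': array([[ 2.23514367e-02, -9.99643591e-01,  1.45981247e-02,
         1.18082257e+01],
       [-9.80498724e-01, -2.47704069e-02, -1.94958148e-01,
         5.53457763e+02],
       [ 1.95250265e-01, -9.95584794e-03, -9.80702919e-01,
         1.55122153e+03],
       [ 0.00000000e+00,  0.00000000e+00,  0.00000000e+00,
         1.00000000e+00]])}
{'fx': 403.9484857957405, 'fy': 403.9484857957405, 'cx': 275.5429275754896, 'cy': 208.24953621163522, 'k1': 0.0043935967429922845, 'view': array([[ 8.75698302e-01,  4.82517799e-01,  1.81399539e-02,
        -5.29174922e+02],
       [ 2.77546208e-01, -4.72252756e-01, -8.36627418e-01,
        -8.49905960e+01],
       [-3.95120977e-01,  7.37667885e-01, -5.47471922e-01,
         1.48369786e+03],
       [ 0.00000000e+00,  0.00000000e+00,  0.00000000e+00,
         1.00000000e+00]])}
```

```bash
python3 -c "
import cv2
cv2.imwrite('pics/top0b.png',cv2.resize(cv2.imread('pics/top0.png'),(800,600),interpolation=cv2.INTER_CUBIC))"
```

```text
(no output)
```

View pics/top0b.png

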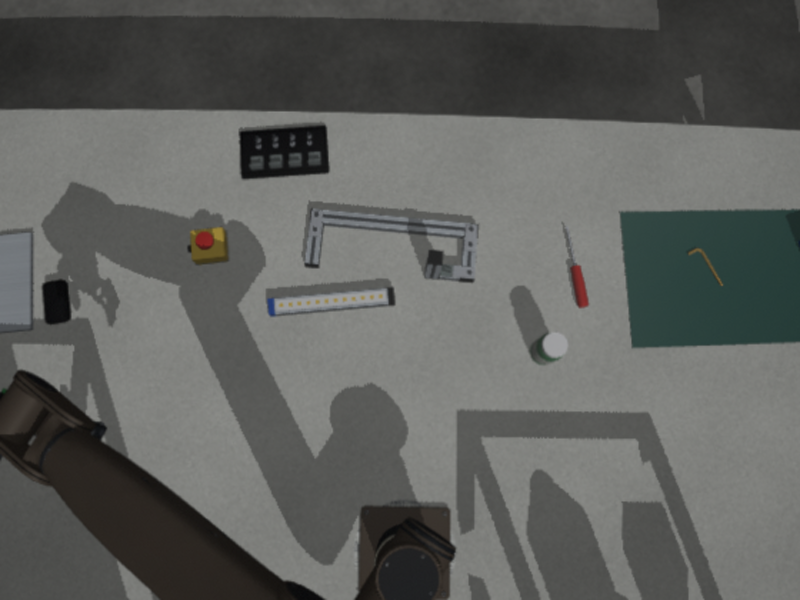

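View pics/scene0.png

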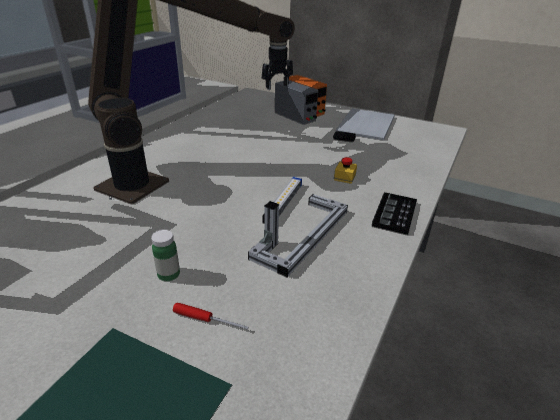

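```bash
python3 -c "
import cv2
a=cv2.imread('pics/top0.png')[130:250,180:350]
cv2.imwrite('pics/top0c.png',cv2.resize(a,None,fx=4.5,fy=4.5,interpolation=cv2.INTER_CUBIC))"
```

```text
(no output)
```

View pics/top0c.png

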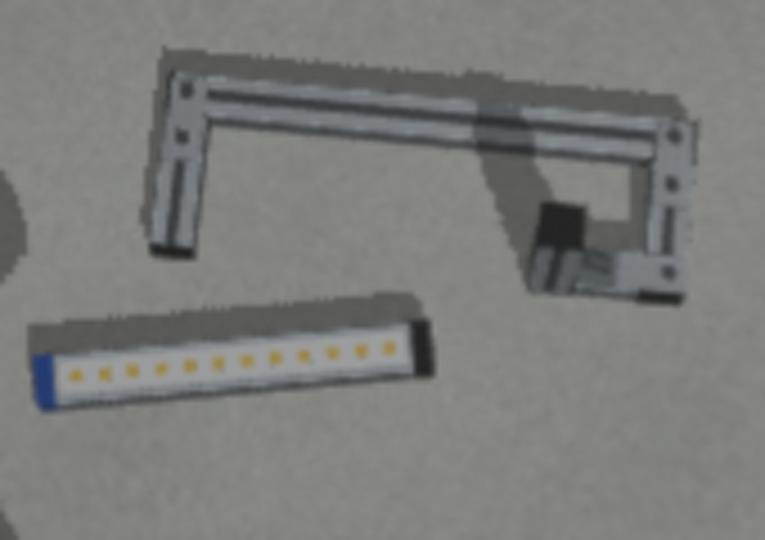

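```bash
cat >> h.py <<'E'
def fit(model,meas):
    "2D rigid model->world"
    m=np.array(model,float);w=np.array(meas,float)[:,:2]
    a=m-m.mean(0);b=w-w.mean(0)
    th=np.arctan2((a[:,0]*b[:,1]-a[:,1]*b[:,0]).sum(),(a*b).sum())
    R=np.array([[np.cos(th),-np.sin(th)],[np.sin(th),np.cos(th)]])
    t=w.mean(0)-R@m.mean(0); return t,np.degrees(th),(m@R.T+t-w).round(1)
E
python3 - <<'E'
from h import *
P=lambda u,v,h=30:atz('top0',180+(u+.5)/4.5-.5,130+(v+.5)/4.5-.5,h)
S=[(80,190,175,72),(80,-190,692,122),(50,160,208,123),(50,-160,651,163),(-50,190,150,246),(-50,160,193,249),(-50,-190,683,293)]
t,th,e=fit([s[:2] for s in S],[P(*s[2:]) for s in S]);print('stand',t,th,e.tolist())
B=[(18,140,34,355),(-18,140,41,402),(18,-140,428,320),(-18,-140,432,368)]
t2,th2,e=fit([s[:2] for s in B],[P(*s[2:]) for s in B]);print('bar',t2,th2,e.tolist())
c,s=np.cos(np.radians(th)),np.sin(np.radians(th));R=np.array([[c,-s],[s,c]])
print('bar in stand',R.T@(t2-t),th2-th)
for n,u,v,h in(('jar',552/800*560,345*.7,130),('stop',205*.7,240*.7,80)):
    w=atz('top0',u,v,h)[:2];print(n,w,R.T@(w-t))
E
```

```text
stand [652.76271999  41.80433361] -4.024652076918119 [[-0.8, 3.1], [0.0, -3.7], [4.7, 0.7], [3.6, -1.1], [-1.5, 0.6], [-2.2, 1.2], [-3.8, -0.9]]
bar [536.3662018  171.62008506] 6.59882721172785 [[0.9, 0.7], [-1.6, 3.3], [1.1, -1.7], [-0.5, -2.3]]
bar in stand [-125.22068459  121.32624992] 10.623479288645969
jar [ 434.47668649 -294.94782961] [-194.11254877 -351.2422672 ]
stop [652.7650912 447.9231122] [-28.5013569  405.11743357]
```

```bash
cat >> h.py <<'E'
ST=[np.array([652.8,41.8]),-4.0]
def R2(d):
    a=np.radians(d);return np.array([[np.cos(a),-np.sin(a)],[np.sin(a),np.cos(a)]])
def s2w(p): return ST[0]+R2(ST[1])@np.array(p[:2],float)
def w2s(p): return R2(ST[1]).T@(np.array(p[:2],float)-ST[0])
def show():
    s=r.get_state();y=s['ee_rot'][2];print('t',round(s['time'],2),'W',s['position'].round(1),'rot',s['ee_rot'].round(1),'F',s['force'].round(1),'S',w2s(s['position']).round(1),'syaw',round(y-ST[1],1),'gap',round(s['finger_gap'],1),'j',s['joint_positions'].round(0));return s
def plan(*T):
    "T: stand-frame x,y,z,tool yaw(stand). prints tool shift cm and rot rad"
    from scipy.spatial.transform import Rotation as Ro
    s=show();R0=Ro.from_euler('xyz',s['ee_rot'],degrees=True)
    for x,y,z,a in T:
        w=np.r_[s2w((x,y)),z]
        q=R0.inv()*Ro.from_euler('xyz',[-90,0,a+ST[1]],degrees=True)
        print((x,y,z,a),'->',(R0.inv().apply(w-s['position'])/10).round(2).tolist(),q.as_rotvec().round(3).tolist())
E
python3 - <<'E'
from h import *
x,y=w2s((492.6,166.6));print(x,y)
plan((x,y,200,100.6))
E
```

```text
-168.5153687748906 113.32100637861718
t 0.1 W [260.6 622.2 302.6] rot [-90.    0.1  67.3] F [-0.  -1.  -0.4] S [-431.8  551.6] syaw 71.3 gap 85.5 j [59. 16. 90. -0. 73. -9.]
(np.float64(-168.5153687748906), np.float64(113.32100637861718), 200, 100.6) -> [-33.03, 10.32, -39.01] [-0.001, -0.512, -0.002]
```

Call:
{"op": "apply_moves", "data": {
  "translation": [
    [-1.5,0.5,-1.8],
    [-4,1.2,-4.7],
    [-6.5,2,-7.7],
    [-9,2.8,-10.6],
    [-11.5,3.6,-13.6],
    [-14,4.4,-16.5],
    [-16.5,5.2,-19.5],
    [-19,6,-22.4]
  ],
  "delta_rot": [
    [0,-0.03,0],
    [0,-0.06,0],
    [0,-0.1,0],
    [0,-0.14,0],
    [0,-0.18,0],
    [0,-0.22,0],
    [0,-0.26,0],
    [0,-0.3,0]
  ]
}}

```text
time: 0.77
position: [393.9, 358.4, 242.2]
ee_rot: [-89.9, 0.1, 84.6]
force: [0.8, 0.3, -0.1]
finger_gap: 85.8
```

Run:
```python
from h import *
plan((-168.5,113,200,100.6))
```

```text
t 0.77 W [393.9 358.4 242.2] rot [-89.9   0.1  84.6] F [ 0.8  0.3 -0.1] S [-280.3  297.8] syaw 88.6 gap 85.8 j [ 31.   2. 113.  -0.  65. -53.]
(-168.5, 113, 200, 100.6) -> [-18.19, 4.25, -11.64] [-0.002, -0.21, -0.002]
```

Call:
{"op": "apply_moves", "data": {
  "translation": [
    [-3,0.7,-1.9],
    [-6,1.4,-3.8],
    [-9,2.1,-5.8],
    [-12,2.8,-7.7],
    [-15,3.5,-9.6],
    [-17.4,4.1,-11.2],
    [-18.2,4.2,-11.6],
    [-18.2,4.2,-11.6]
  ],
  "delta_rot": [
    [0,-0.03,0],
    [0,-0.06,0],
    [0,-0.1,0],
    [0,-0.14,0],
    [0,-0.18,0],
    [0,-0.2,0],
    [0,-0.21,0],
    [0,-0.21,0]
  ]
}}

```text
time: 1.43
position: [492.6, 164.0, 199.5]
ee_rot: [-89.8, 0.1, 96.4]
force: [0.4, -0.5, 0.2]
finger_gap: 85.4
```

Run:
```python
from h import *
show()
p,d,ci=snap('wrist','w1');print(ci['view'].round(2).tolist())
snap('top','top1')
a=cv2.imread('pics/top1.png')[130:250,180:350]
b=np.hstack([cv2.resize(p[:,:,::-1],None,fx=1,fy=1)]);cv2.imwrite('pics/w1.png',b)
```

```text
t 1.43 W [492.6 164.  199.5] rot [-89.8   0.1  96.4] F [ 0.4 -0.5  0.2] S [-168.4  110.7] syaw 100.4 gap 85.4 j [  7.   3. 117.  -0.  60. -89.]
[[-0.11, 0.99, -0.0, -108.13], [0.95, 0.11, 0.29, -493.83], [0.29, 0.03, -0.96, 133.23], [0.0, 0.0, 0.0, 1.0]]
```

View pics/w1.png

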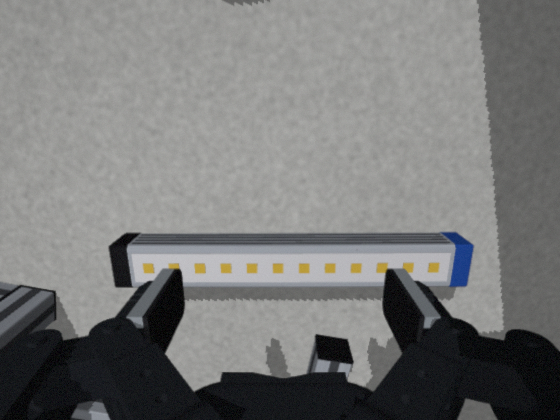

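Run:
```python
from h import *
P=lambda u,v,h=30:atz('w1',u,v,h)
B=[(-18,140,472,246),(18,140,470,286),(-18,-140,109,247),(18,-140,111,287)]
t,th,e=fit([s[:2] for s in B],[P(*s[2:]) for s in B]);print('bar',t,th,e.tolist(),w2s(t),th-ST[1])
# upright top rear-left etc: upright top at z140
for q in ((316,336),(348,340),(352,370),(311,367)): print(w2s(P(*q,140)))
```

```text
bar [536.59973515 174.0795225 ] 6.566428455204099 [[-1.1, 1.7], [1.2, -1.9], [-0.7, -1.9], [0.7, 2.1]] [-125.14455988  123.8515755 ] 10.566428455204099
[-147.0261777   129.31167676]
[-147.48444758  143.84651596]
[-131.71640895  149.60890449]
[-130.0503472  130.5863076]
```

Run:
```python
from h import *
for q in ((352,370),(311,367)): print(w2s(atz('w1',*q,30)))
for q in ((55,293),(24,318),): print(w2s(atz('w1',*q,140)),w2s(atz('w1',*q,30)))
plan((-168.4,113.3,100,100.6),(-168.4,113.3,71,100.6))
```

```text
[-39.38534114 193.77866307]
[-36.29869155 158.53621733]
[-147.15490876   13.86933211] [-67.98766577 -57.70090838]
[-131.38072048   -0.62662831] [-38.7634238  -84.55702594]
t 1.53 W [491.9 166.1 200.1] rot [-89.8   0.1  96.5] F [-0.3  0.1 -0.3] S [-169.2  112.8] syaw 100.5 gap 85.5 j [  7.   3. 117.  -0.  60. -89.]
(-168.4, 113.3, 100, 100.6) -> [0.06, 10.01, -0.12] [-0.003, -0.001, -0.002]
(-168.4, 113.3, 71, 100.6) -> [0.06, 12.91, -0.12] [-0.003, -0.001, -0.002]
```

Call:
{"op": "apply_moves", "data": {
  "translation": [
    [-0.3,2.5,0.1],
    [-0.8,6,0.1],
    [-1.2,9.5,0.1],
    [-1.2,11.5,0.1],
    [-1.2,12.7,0.1],
    [-1.2,12.9,0.1],
    [-1.2,12.9,0.1]
  ],
  "delta_rot": [
    [0,0,0],
    [0,0,0],
    [0,0,0],
    [0,0,0],
    [0,0,0],
    [0,0,0],
    [0,0,0]
  ]
}}

```text
time: 2.12
position: [491.8, 154.6, 71.1]
ee_rot: [-89.8, 0.1, 96.6]
force: [1.0, 0.3, 0.4]
finger_gap: 85.5
```

Run:
```python
from h import *
plan((-151,104,71,100.6),(-125.5,108,71,107.8),(-100,112,71,115))
```

```text
t 2.12 W [491.8 154.6  71.1] rot [-89.8   0.1  96.6] F [1.  0.3 0.4] S [-168.5  101.3] syaw 100.6 gap 85.5 j [  6.  15. 120.  -0.  45. -90.]
(-151, 104, 71, 100.6) -> [-0.06, 0.01, -1.77] [-0.003, 0.0, -0.002]
(-125.5, 108, 71, 107.8) -> [-0.14, 0.0, -4.35] [-0.003, -0.125, -0.001]
(-100, 112, 71, 115) -> [-0.21, -0.01, -6.93] [-0.003, -0.251, -0.001]
```

Call:
{"op": "apply_moves", "data": {
  "translation": [
    [0,0,-0.7],
    [0,0,-1.4],
    [-0.1,0,-1.9],
    [-0.1,0,-2.4],
    [-0.1,0,-2.9],
    [-0.1,0,-3.4],
    [-0.1,0,-3.9],
    [-0.1,0,-4.35]
  ],
  "delta_rot": [
    [0,0,0],
    [0,0,0],
    [0,-0.006,0],
    [0,-0.03,0],
    [0,-0.055,0],
    [0,-0.08,0],
    [0,-0.1,0],
    [0,-0.125,0]
  ]
}}

```text
time: 2.78
position: [534.4, 158.3, 72.0]
ee_rot: [-89.5, 0.1, 103.8]
force: [-8.2, -2.3, 7.5]
finger_gap: 85.4
```

Run:
```python
from h import *
plan((-100,112,71,115))
```

```text
t 2.78 W [534.4 158.3  72. ] rot [-8.950e+01  1.000e-01  1.038e+02] F [-8.2 -2.3  7.5] S [-126.2  107.9] syaw 107.8 gap 85.4 j [  6.  20. 114.  -0.  47. -98.]
(-100, 112, 71, 115) -> [-0.41, 0.08, -2.62] [-0.009, -0.126, -0.001]
```

Run:
```python
from h import *
show()
p,d,ci=snap('wrist','w2')
```

```text
t 2.78 W [534.4 158.3  72. ] rot [-8.950e+01  1.000e-01  1.038e+02] F [-8.2 -2.3  7.5] S [-126.2  107.9] syaw 107.8 gap 85.4 j [  6.  20. 114.  -0.  47. -98.]
```

View pics/w2.png

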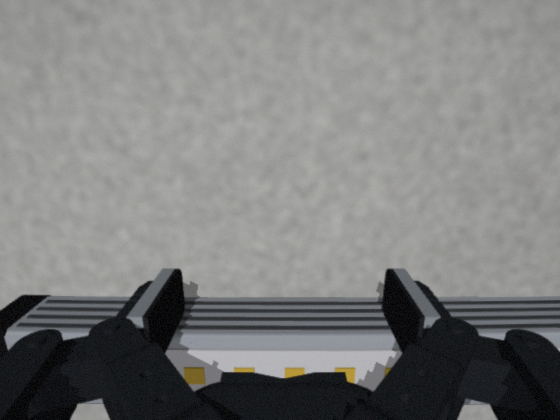

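Call:
{"op": "apply_moves", "data": {
  "translation": [
    [-0.1,0,-0.5],
    [-0.15,0,-1.0],
    [-0.2,0,-1.5],
    [-0.3,0,-2.0],
    [-0.4,0,-2.4],
    [-0.4,0,-2.6],
    [-0.4,0,-2.6]
  ],
  "delta_rot": [
    [0,-0.03,0],
    [0,-0.05,0],
    [0,-0.075,0],
    [0,-0.1,0],
    [0,-0.115,0],
    [0,-0.126,0],
    [0,-0.126,0]
  ]
}}

```text
time: 3.42
position: [562.6, 160.7, 72.1]
ee_rot: [-89.7, 0.1, 111.2]
force: [-2.0, -1.2, 0.1]
finger_gap: 85.3
```

Run:
```python
from h import *
show()
snap('top','top2')
a=cv2.imread('pics/top2.png')[130:250,180:350]
b=cv2.imread('pics/top1.png')[130:250,180:350]
cv2.imwrite('pics/top2c.png',cv2.resize(a,None,fx=4.5,fy=4.5,interpolation=cv2.INTER_CUBIC))
plan((-100,112,71,115))
```

```text
t 3.42 W [562.6 160.7  72.1] rot [-8.970e+01  1.000e-01  1.112e+02] F [-2.  -1.2  0.1] S [-98.3 112.4] syaw 115.2 gap 85.3 j [   6.   22.  110.   -0.   48. -105.]
t 3.47 W [562.6 160.7  72.1] rot [-8.980e+01  1.000e-01  1.111e+02] F [-1.3 -1.1 -0.9] S [-98.3 112.3] syaw 115.1 gap 85.6 j [   6.   22.  110.   -0.   48. -105.]
(-100, 112, 71, 115) -> [0.04, 0.11, 0.17] [-0.004, 0.003, -0.001]
```

View pics/top2c.png

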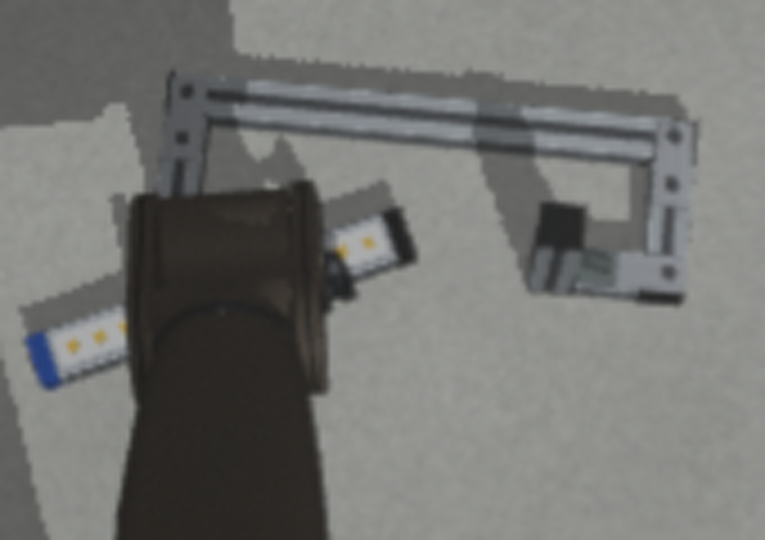

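```bash
cat >> h.py <<'E'
def barfit(f,B,ox,oy,k):
    t,th,e=fit([s[:2] for s in B],[atz(f,ox+(s[2]+.5)/k-.5,oy+(s[3]+.5)/k-.5,30) for s in B])
    c=w2s(t);a=th-ST[1];print('bar S',c.round(1),'yaw',round(a,1),e.tolist())
    q=lambda x,y:(c+R2(a)@np.array((x,y))).round(1)
    print(' plain rear',q(18,-140),'plain front',q(-18,-140),'plug rear',q(18,140),'plug mid',q(0,140),'n',round(c@R2(a)[:,0],1),'n-range',(R2(a)[:,0]@[-20,-80]+18).round(1),(R2(a)[:,0]@[-50,160]-18).round(1))
    return c,a
E
python3 - <<'E'
from h import *
c,a=barfit('top2',[(18,140,27,338),(-18,140,48,385),(18,-140,401,208),(-18,-140,415,259)],180,130,4.5)
# check via tool contact: bar x of TCP
print(R2(a).T@(w2s(r.get_state()['position'])-c))
q=lambda x,y:(c+R2(a)@np.array((x,y)))
plan((*q(-70,0),72,115))
E
```

```text
bar S [-80.2 133.6] yaw 25.0 [[-0.5, 0.1], [-1.0, 3.9], [-0.9, -1.0], [2.4, -3.0]]
 plain rear [-4.7 14.4] plain front [-37.4  -0.9] plug rear [-123.1  268.1] plug mid [-139.4  260.5] n -16.2 n-range -33.9 4.3
[-25.38672896 -11.66648205]
t 3.47 W [562.6 160.7  72.1] rot [-8.980e+01  1.000e-01  1.111e+02] F [-1.3 -1.1 -0.9] S [-98.3 112.3] syaw 115.1 gap 85.6 j [   6.   22.  110.   -0.   48. -105.]
(np.float64(-143.66734216859308), np.float64(104.0361683859568), 72, 115) -> [1.18, 0.03, 4.46] [-0.004, 0.003, -0.001]
```

Call:
{"op": "apply_moves", "data": {
  "translation": [
    [0,0,1.5],
    [0,0,4],
    [0.5,-2.5,6],
    [1.5,-5,7],
    [2.5,-7,8],
    [4,-7.5,8.5],
    [6,-7.5,9]
  ],
  "delta_rot": [
    [0,0,0],
    [0,0,0],
    [0,0.1,0],
    [0,0.22,0],
    [0,0.34,0],
    [0,0.46,0],
    [0,0.58,0]
  ],
  "hand": 0.66
}}

```text
time: 4.05
position: [459.8, 184.8, 151.2]
ee_rot: [-90.4, -0.0, 77.5]
force: [0.6, 0.5, -0.2]
finger_gap: 14.3
```

Run:
```python
from h import *
plan((-157,298,130,25))
```

```text
t 4.05 W [459.8 184.8 151.2] rot [-90.4  -0.   77.5] F [ 0.6  0.5 -0.2] S [-202.5  129.2] syaw 81.5 gap 14.3 j [ 10.   4. 122.  -0.  53. -67.]
(-157, 298, 130, 25) -> [17.37, 2.15, -1.99] [0.006, 0.986, 0.004]
```

Call:
{"op": "apply_moves", "data": {
  "translation": [
    [2.5,0,-0.3],
    [5,0,-0.6],
    [7.5,0,-0.9],
    [10,0.3,-1.2],
    [12.5,0.8,-1.5],
    [15,1.5,-1.8],
    [17,2,-2],
    [17.4,2,-2]
  ],
  "delta_rot": [
    [0,0.12,0],
    [0,0.24,0],
    [0,0.36,0],
    [0,0.48,0],
    [0,0.6,0],
    [0,0.72,0],
    [0,0.84,0],
    [0,0.96,0]
  ]
}}

```text
time: 4.72
position: [518.6, 353.4, 131.6]
ee_rot: [-90.1, -0.7, 22.2]
force: [-0.9, -0.6, -0.4]
finger_gap: 14.5
```

Run:
```python
from h import *
plan((-157,298,82,25))
p,d,ci=snap('wrist','w3')
```

```text
t 4.72 W [518.6 353.4 131.6] rot [-90.1  -0.7  22.2] F [-0.9 -0.6 -0.4] S [-155.6  301.5] syaw 26.2 gap 14.5 j [ 25.  21. 104.  -0.  54.   3.]
(-157, 298, 82, 25) -> [-0.34, 4.95, -0.24] [0.002, 0.021, 0.011]
```

View pics/w3.png

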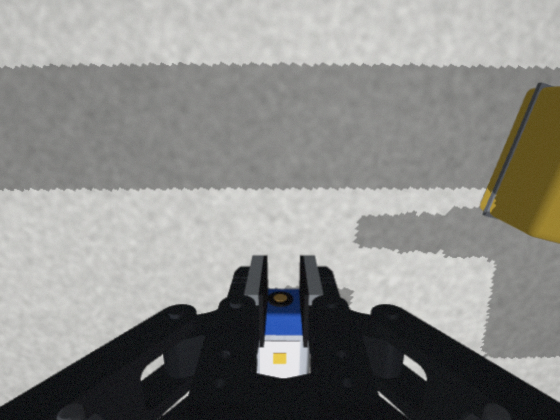

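Run:
```python
from h import *
for q in ((263,317),(302,317)): print(w2s(atz('w3',*q,30)))
```

```text
[-145.47241185  258.70014219]
[-125.13579849  268.47523283]
```

Call:
{"op": "apply_moves", "data": {
  "translation": [
    [-0.1,1.5,-0.2],
    [-0.3,3.5,-0.2],
    [-0.3,4.6,-0.2],
    [-0.3,4.85,-0.2],
    [-0.3,4.85,-0.2]
  ],
  "delta_rot": [
    [0,0.01,0.01],
    [0,0.02,0.01],
    [0,0.02,0.01],
    [0,0.02,0.01],
    [0,0.02,0.01]
  ]
}}

```text
time: 5.18
position: [516.7, 349.7, 82.5]
ee_rot: [-90.1, -0.0, 20.9]
force: [-0.5, 0.4, -0.4]
finger_gap: 14.3
```

Run:
```python
from h import *
plan((-139.4-.423*12,260.5+.906*12,83,25),(-139.4+.423*50,260.5-.906*50,83,25))
```

```text
t 5.18 W [516.7 349.7  82.5] rot [-90.1  -0.   20.9] F [-0.5  0.4 -0.4] S [-157.3  297.7] syaw 24.9 gap 14.3 j [ 25.  25. 105.  -0.  50.   4.]
(-144.476, 271.372, 83, 25) -> [0.05, -0.04, -2.92] [0.002, -0.001, 0.0]
(-118.25, 215.2, 83, 25) -> [0.07, -0.03, -9.12] [0.002, -0.001, 0.0]
```

Call:
{"op": "apply_moves", "data": {
  "translation": [
    [0,0,-1.2],
    [0,0,-2.2],
    [0,0,-3],
    [0,0,-3.8],
    [0,0,-4.6],
    [0,0,-5.4],
    [0,0,-6.2],
    [0,0,-7]
  ],
  "delta_rot": [
    [0,0,0],
    [0,0,0],
    [0,0,0],
    [0,0,0],
    [0,0,0],
    [0,0,0],
    [0,0,0],
    [0,0,0]
  ]
}}

```text
time: 5.85
position: [542.2, 284.5, 83.8]
ee_rot: [-90.0, -0.1, 20.9]
force: [-1.1, 5.1, 1.2]
finger_gap: 14.8
```

Run:
```python
from h import *
show()
snap('top','top3')
a=cv2.imread('pics/top3.png')[130:250,180:350]
cv2.imwrite('pics/top3c.png',cv2.resize(a,None,fx=4.5,fy=4.5,interpolation=cv2.INTER_CUBIC))
```

```text
t 5.85 W [542.2 284.5  83.8] rot [-90.   -0.1  20.9] F [-1.1  5.1  1.2] S [-127.3  234.4] syaw 24.9 gap 14.8 j [ 18.  24. 106.  -0.  50.  -3.]
```

View pics/top3c.png

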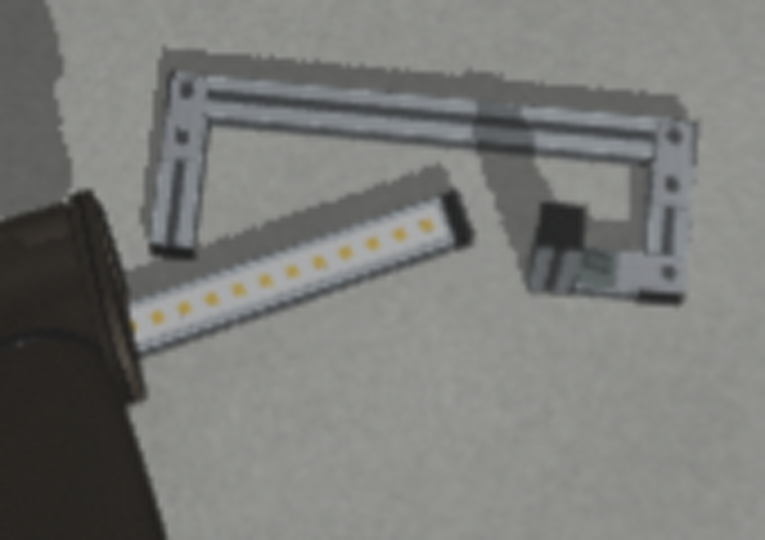

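```bash
cat >> h.py <<'E'
def dots(f):
    im=cv2.imread(f'pics/{f}.png').astype(int);x0,y0=180,130
    c=im[y0:260,x0:350];s=(c[:,:,2]-c[:,:,0]).astype(float)  # yellowness
    S=cv2.resize(np.clip(s-25,0,None).astype(np.float32),None,fx=4,fy=4,interpolation=cv2.INTER_CUBIC)
    n,l,st,ce=cv2.connectedComponentsWithStats((S>12).astype(np.uint8))
    pts=np.array([ce[i] for i in range(1,n) if 15<st[i,4]<400])
    pts=(pts+.5)/4-.5+[x0,y0]
    W=np.array([w2s(atz(f,u,v,30)) for u,v in pts])
    # line fit, robust
    vx,vy,mx,my=cv2.fitLine(W.astype(np.float32),cv2.DIST_HUBER,0,.01,.01).ravel()
    d=np.array([vx,vy])*(1 if vy>0 else -1);m=np.array([mx,my])
    t=(W-m)@d;o=(W-m)@[-d[1],d[0]];k=abs(o)<6;t=np.sort(t[k])
    i=np.round((t-t[0])/20);off=np.mean(t-i*20)  # position of dot y=-110
    c=m+d*(off+110);a=np.degrees(np.arctan2(-d[0],d[1]))
    print(len(t),'dots',np.diff(t).round(0).tolist(),'bar S',c.round(1),'yaw',round(a,2))
    q=lambda x,y:(c+R2(a)@np.array((x,y))).round(1)
    print(' plain rear',q(18,-140),'plain front',q(-18,-140),'plug rear',q(18,140),'plug mid',q(0,140),'n',round(c@R2(a)[:,0],1),'n-range',(R2(a)[:,0]@[-20,-80]+18).round(1),(R2(a)[:,0]@[-50,160]-18).round(1))
    return c,a
E
python3 - <<'E'
from h import *
dots('top0')
c,a=dots('top3')
barfit('top3',[(18,-140,457,190),(-18,-140,473,238),(18,0,292,245)],180,130,4.5)
print(R2(a).T@(w2s(r.get_state()['position'])-c))
E
```

```text
12 dots [20.0, 20.0, 20.0, 20.0, 20.0, 20.0, 20.0, 20.0, 20.0, 20.0, 20.0] bar S [-125.7  122.3] yaw 10.63
 plain rear [-82.1 -12. ] plain front [-117.5  -18.6] plug rear [-133.8  263.2] plug mid [-151.5  259.9] n -100.9 n-range -16.4 -37.6
11 dots [20.0, 20.0, 20.0, 20.0, 20.0, 20.0, 20.0, 20.0, 20.0, 20.0] bar S [-61.   96.8] yaw 24.92
 plain rear [ 14.3 -22.6] plain front [-18.4 -37.7] plug rear [-103.7  231.4] plug mid [-120.   223.8] n -14.6 n-range -33.8 4.1
bar S [-57.7  93.1] yaw 23.3 [[0.7, -5.5], [1.6, -5.3], [-2.3, 10.8]]
 plain rear [ 14.1 -28.4] plain front [-19.  -42.6] plug rear [-96.5 228.8] plug mid [-113.   221.7] n -16.3 n-range -32.0 -0.7
[ -2.03074645 151.20918831]
```

Call:
{"op": "apply_moves", "data": {
  "translation": [
    [0,0,-0.8],
    [0,0,-1.6],
    [0,0,-2.4],
    [0,0,-3.2],
    [0,0,-4.0],
    [0,0,-4.8],
    [0,0,-5.6],
    [0,0,-6.3]
  ],
  "delta_rot": [
    [0,0,0],
    [0,0,0],
    [0,0,0],
    [0,0,0],
    [0,0,0],
    [0,0,0],
    [0,0,0],
    [0,0,0]
  ]
}}

```text
time: 6.57
position: [565.5, 223.5, 84.0]
ee_rot: [-90.1, -0.1, 20.8]
force: [-1.6, 4.5, 1.8]
finger_gap: 14.6
```

Run:
```python
from h import *
show()
snap('top','top4');c,a=dots('top4')
print(R2(a).T@(w2s(r.get_state()['position'])-c))
```

```text
t 6.57 W [565.5 223.5  84. ] rot [-90.1  -0.1  20.8] F [-1.6  4.5  1.8] S [-99.7 175.2] syaw 24.8 gap 14.6 j [ 12.  23. 107.  -0.  50.  -9.]
11 dots [20.0, 20.0, 20.0, 20.0, 20.0, 20.0, 20.0, 20.0, 20.0, 20.0] bar S [-33.4  37.6] yaw 24.98
 plain rear [ 42.1 -81.7] plain front [  9.4 -96.9] plug rear [-76.2 172.1] plug mid [-92.5 164.5] n -14.4 n-range -33.9 4.2
[ -1.98075943 151.54529042]
```

Call:
{"op": "apply_moves", "data": {
  "translation": [
    [0,0,-0.7],
    [0,0,-1.4],
    [0,0,-2],
    [0.05,0,-2.6],
    [0.1,0,-3.2],
    [0.1,0,-3.8],
    [0.1,0,-4.3],
    [0.1,0,-4.7]
  ],
  "delta_rot": [
    [0,0,0],
    [0,0,0],
    [0,0,0],
    [0,0.01,0],
    [0,0.02,0],
    [0,0.03,0],
    [0,0.04,0],
    [0,0.05,0]
  ]
}}

```text
time: 7.28
position: [583.8, 178.5, 84.0]
ee_rot: [-90.2, -0.1, 17.9]
force: [-0.6, 5.2, 1.3]
finger_gap: 14.9
```

Run:
```python
from h import *
show()
snap('top','top5');c,a=dots('top5')
print(R2(a).T@(w2s(r.get_state()['position'])-c))
```

```text
t 7.28 W [583.8 178.5  84. ] rot [-90.2  -0.1  17.9] F [-0.6  5.2  1.3] S [-78.4 131.5] syaw 21.9 gap 14.9 j [  8.  24. 107.  -0.  50. -10.]
11 dots [20.0, 20.0, 21.0, 19.0, 20.0, 20.0, 20.0, 20.0, 20.0, 20.0] bar S [-18.1  -9. ] yaw 22.32
 plain rear [  51.7 -131.7] plain front [  18.4 -145.4] plug rear [-54.7 127.3] plug mid [-71.3 120.5] n -20.2 n-range -30.9 -3.5
[ -2.33693015 152.20260587]
```

Call:
{"op": "apply_moves", "data": {
  "translation": [
    [0,0,1.5],
    [0,-1,3.5],
    [0,-3.5,5],
    [0,-5.5,6],
    [-2,-6,6.5],
    [-5,-6,7],
    [-8,-6,7]
  ],
  "delta_rot": [
    [0,0,0],
    [0,0,0],
    [0,-0.1,0],
    [0,-0.22,0],
    [0,-0.34,0],
    [0,-0.46,0],
    [0,-0.58,0]
  ],
  "hand": 0.66
}}

```text
time: 7.92
position: [486.0, 220.7, 144.6]
ee_rot: [-90.4, -0.1, 51.6]
force: [-0.4, -0.3, 0.8]
finger_gap: 14.7
```

Run:
```python
from h import *
snap('top','top6');dots('top6')
plan((-86,12,130,112.3))
```

```text
12 dots [19.0, 20.0, 21.0, 20.0, 20.0, 20.0, 20.0, 21.0, 20.0, 20.0, 20.0] bar S [-18.1  -9.9] yaw 22.22
 plain rear [  51.5 -132.7] plain front [  18.2 -146.3] plug rear [-54.4 126.5] plug mid [-71.  119.7] n -20.5 n-range -30.8 -3.8
t 7.97 W [478.7 219.  141.1] rot [-90.    0.5  51.9] F [-2.9  0.9 -1.9] S [-186.   164.6] syaw 55.9 gap 14.6 j [ 14.   9. 117.  -0.  54. -38.]
(-86, 12, 130, 112.3) -> [-7.01, 1.17, -16.84] [-0.005, -0.985, -0.008]
```

Call:
{"op": "apply_moves", "data": {
  "translation": [
    [-0.5,0.2,-1.2],
    [-1.5,0.4,-3.6],
    [-2.5,0.6,-6],
    [-3.5,0.8,-8.4],
    [-4.5,1,-10.8],
    [-5.5,1.1,-13.2],
    [-6.5,1.1,-15.6],
    [-7,1.1,-16.8]
  ],
  "delta_rot": [
    [0,-0.12,0],
    [0,-0.24,0],
    [0,-0.36,0],
    [0,-0.48,0],
    [0,-0.6,0],
    [0,-0.72,0],
    [0,-0.84,0],
    [0,-0.96,0]
  ],
  "hand": -1
}}

```text
time: 8.63
position: [569.0, 57.7, 130.9]
ee_rot: [-89.6, 0.4, 107.1]
force: [0.5, -0.2, 0.0]
finger_gap: 85.1
```

Run:
```python
from h import *
plan((-86,12,72,112.3))
```

```text
t 8.63 W [569.   57.7 130.9] rot [-89.6   0.4 107.1] F [ 0.5 -0.2  0. ] S [-84.7  10.1] syaw 111.1 gap 85.1 j [  -4.   15.  111.   -1.   53. -111.]
(-86, 12, 72, 112.3) -> [0.27, 5.89, 0.01] [-0.007, -0.021, -0.008]
```

Call:
{"op": "apply_moves", "data": {
  "translation": [
    [0.1,1.5,0],
    [0.3,3.5,0],
    [0.3,5.2,0],
    [0.3,5.85,0],
    [0.3,5.85,0]
  ],
  "delta_rot": [
    [0,-0.01,0],
    [0,-0.02,0],
    [0,-0.02,0],
    [0,-0.02,0],
    [0,-0.02,0]
  ]
}}

```text
time: 9.05
position: [566.5, 60.2, 70.3]
ee_rot: [-89.3, 0.4, 108.3]
force: [-0.6, 0.1, -0.1]
finger_gap: 85.7
```

Run:
```python
from h import *
plan((-62,21.6,73,112.2),(-48,27,73,106),(-32,34,73,98),(-16.7,41,73,90))
```

```text
t 9.05 W [566.5  60.2  70.3] rot [-89.3   0.4 108.3] F [-0.6  0.1 -0.1] S [-87.4  12.3] syaw 112.3 gap 85.7 j [  -4.   21.  112.   -1.   47. -112.]
(-62, 21.6, 73, 112.2) -> [-0.1, -0.3, -2.7] [-0.011, 0.001, -0.007]
(-48, 27, 73, 106) -> [-0.14, -0.32, -4.2] [-0.011, 0.11, -0.007]
(-32, 34, 73, 98) -> [-0.09, -0.34, -5.94] [-0.011, 0.249, -0.008]
(-16.7, 41, 73, 90) -> [-0.03, -0.36, -7.62] [-0.01, 0.389, -0.009]
```

Call:
{"op": "apply_moves", "data": {
  "translation": [
    [-0.1,-0.2,-1.2],
    [-0.1,-0.2,-2.1],
    [-0.1,-0.2,-2.7],
    [-0.1,-0.2,-3.4],
    [-0.1,-0.2,-4.1],
    [-0.1,-0.2,-4.8],
    [-0.1,-0.2,-5.4],
    [-0.1,-0.2,-5.9]
  ],
  "delta_rot": [
    [-0.01,0,-0.007],
    [-0.01,0,-0.007],
    [-0.01,0,-0.007],
    [-0.01,0.05,-0.007],
    [-0.01,0.1,-0.007],
    [-0.01,0.155,-0.007],
    [-0.01,0.2,-0.007],
    [-0.01,0.245,-0.007]
  ]
}}

```text
time: 9.72
position: [623.0, 78.4, 73.0]
ee_rot: [-89.8, 0.1, 94.2]
force: [-7.1, -0.3, 6.8]
finger_gap: 85.0
```

Run:
```python
from h import *
show()
snap('top','top7');c,a=dots('top7')
print(R2(a).T@(w2s(r.get_state()['position'])-c))
plan((-16.7,41,72,90),(-5,41,72,90),(4,41,72,90))
```

```text
t 9.72 W [623.   78.4  73. ] rot [-89.8   0.1  94.2] F [-7.1 -0.3  6.8] S [-32.3  34.4] syaw 98.2 gap 85.0 j [ -2.  27. 104.  -0.  50. -96.]
5 dots [20.0, 20.0, 21.0, 18.0] bar S [ 3.8 -6.1] yaw 8.88
 plain rear [  43.2 -141.6] plain front [   7.6 -147.2] plug rear [ -0. 135.] plug mid [-17.8 132.3] n 2.8 n-range -14.1 -42.7
[-28.22050102  45.58200802]
t 9.77 W [624.2  78.5  73.1] rot [-90.    0.1  94.1] F [-1.3  1.5  0.4] S [-31.1  34.6] syaw 98.1 gap 85.6 j [ -2.  27. 104.  -0.  50. -96.]
(-16.7, 41, 72, 90) -> [0.43, 0.11, -1.52] [-0.0, 0.142, -0.001]
(-5, 41, 72, 90) -> [0.26, 0.11, -2.68] [-0.0, 0.142, -0.001]
(4, 41, 72, 90) -> [0.14, 0.11, -3.57] [-0.0, 0.142, -0.001]
```

Call:
{"op": "apply_moves", "data": {
  "translation": [
    [0.2,0,-0.6],
    [0.3,0,-1.1],
    [0.4,0,-1.6],
    [0.3,0,-2],
    [0.3,0,-2.4],
    [0.2,0,-2.8],
    [0.2,0,-3.1],
    [0.2,0,-3.4]
  ],
  "delta_rot": [
    [0,0.05,0],
    [0,0.1,0],
    [0,0.142,0],
    [0,0.142,0],
    [0,0.142,0],
    [0,0.142,0],
    [0,0.142,0],
    [0,0.142,0]
  ]
}}

```text
time: 10.43
position: [657.0, 83.0, 73.6]
ee_rot: [-89.7, 0.1, 86.0]
force: [-8.1, -0.9, 5.9]
finger_gap: 84.9
```

Run:
```python
from h import *
show()
snap('top','top8');c,a=dots('top8')
print(R2(a).T@(w2s(r.get_state()['position'])-c))
plan((4,41,72,90))
```

```text
t 10.43 W [657.   83.   73.6] rot [-89.7   0.1  86. ] F [-8.1 -0.9  5.9] S [ 1.3 41.4] syaw 90.0 gap 84.9 j [ -2.  30.  99.  -0.  52. -87.]
5 dots [20.0, 20.0, 20.0, 20.0] bar S [31.5 -3.8] yaw -0.75
 plain rear [  47.7 -144. ] plain front [  11.7 -143.5] plug rear [ 51.3 136. ] plug mid [ 33.3 136.2] n 31.6 n-range -1.0 -70.1
[-30.03485908  44.82834808]
t 10.48 W [657.7  83.   73.7] rot [-89.8   0.1  86. ] F [-5.5  0.5  2. ] S [ 2.1 41.4] syaw 90.0 gap 85.3 j [ -2.  30.  99.  -0.  52. -87.]
(4, 41, 72, 90) -> [-0.04, 0.17, -0.19] [-0.003, -0.0, -0.002]
```

Call:
{"op": "apply_moves", "data": {
  "translation": [
    [0,0,-0.1],
    [0,0,-0.2],
    [0,0,-0.3],
    [0,0,-0.4],
    [0,0,-0.5],
    [0,0,-0.5]
  ],
  "delta_rot": [
    [0,0,0],
    [0,0,0],
    [0,0,0],
    [0,0,0],
    [0,0,0],
    [0,0,0]
  ]
}}

```text
time: 10.98
position: [660.5, 82.9, 73.7]
ee_rot: [-89.3, 0.1, 86.0]
force: [-10.6, 0.6, 7.5]
finger_gap: 85.3
```

Call:
{"op": "apply_moves", "data": {
  "translation": [
    [0,0,-0.3],
    [0,0,-0.5],
    [0,0,-0.7],
    [0,0,-0.8],
    [0,0,-0.8],
    [0,0,-0.8]
  ],
  "delta_rot": [
    [0,0,0],
    [0,0,0],
    [0,0,0],
    [0,0,0],
    [0,0,0],
    [0,0,0]
  ]
}}

```text
time: 11.48
position: [661.9, 82.9, 73.7]
ee_rot: [-87.8, 0.2, 86.0]
force: [-27.6, -0.9, 20.4]
finger_gap: 85.5
```

Run:
```python
from h import *
show()
snap('top','top9');c,a=dots('top9')
```

```text
t 11.48 W [661.9  82.9  73.7] rot [-87.8   0.2  86. ] F [-27.6  -0.9  20.4] S [ 6.2 41.7] syaw 90.0 gap 85.5 j [ -2.  31.  97.  -0.  54. -87.]
5 dots [20.0, 20.0, 20.0, 20.0] bar S [34.5 -3.8] yaw -0.63
 plain rear [  51. -144.] plain front [  15.  -143.6] plug rear [ 54.1 136. ] plug mid [ 36.1 136.2] n 34.6 n-range -1.1 -69.8
```

Call:
{"op": "apply_moves", "data": {
  "translation": [
    [0,0,0.5],
    [0,0,2],
    [0,0,4],
    [0,-1.5,5.5],
    [0,-4,6],
    [0,-7,6],
    [0,-10,6],
    [0,-11,6]
  ],
  "delta_rot": [
    [0,0,0],
    [0,0,0],
    [0,0,0],
    [0,0,0],
    [-0.02,0,0],
    [-0.03,0,0],
    [-0.03,0,0],
    [-0.03,0,0]
  ]
}}

```text
time: 12.2
position: [609.6, 87.2, 192.4]
ee_rot: [-90.2, 0.2, 86.1]
force: [0.9, 0.1, 1.3]
finger_gap: 85.3
```

Run:
```python
from h import *
show()
snap('top','top10');c,a=dots('top10')
p,_,_=snap('wrist','w4')
A=cv2.imread('pics/top10.png')[140:210,195:345]
A=cv2.resize(A,None,fx=5.2,fy=5.2,interpolation=cv2.INTER_CUBIC)
cv2.imwrite('pics/v10.png',A)
```

```text
t 12.2 W [609.6  87.2 192.4] rot [-90.2   0.2  86.1] F [0.9 0.1 1.3] S [-46.3  42.3] syaw 90.1 gap 85.3 j [ -1.  15. 104.  -0.  60. -87.]
6 dots [20.0, 20.0, 20.0, 20.0, 17.0] bar S [34.2 -4. ] yaw -0.4
 plain rear [  51.2 -144.1] plain front [  15.2 -143.9] plug rear [ 53.2 135.9] plug mid [ 35.2 136. ] n 34.2 n-range -1.4 -69.1
```

View pics/v10.png

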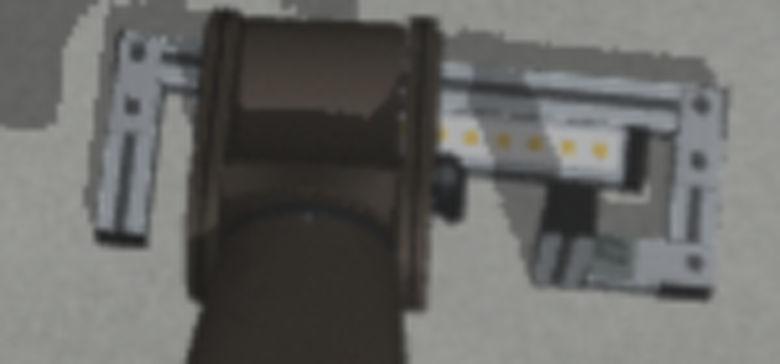

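Call:
{"op": "apply_moves", "data": {
  "translation": [
    [0,-0.5,2],
    [0,-1,5],
    [0,-1,8.5],
    [0,-1,12],
    [0,-1,14],
    [0,-1,14]
  ],
  "delta_rot": [
    [0,0,0],
    [0,0,0],
    [0,0,0],
    [0,0,0],
    [0,0,0],
    [0,0,0]
  ]
}}

```text
time: 12.8
position: [464.5, 97.3, 196.4]
ee_rot: [-89.7, 0.2, 86.2]
force: [-0.6, 0.3, -1.4]
finger_gap: 85.3
```

Run:
```python
from h import *
show()
snap('top','top11');c,a=dots('top11')
p,_,_=snap('wrist','w5');s,_,_=snap('scene','s5')
A=cv2.imread('pics/top11.png')[140:195,205:345]
A=cv2.resize(A,(800,314),interpolation=cv2.INTER_CUBIC)
B=cv2.imread('pics/s5.png')[190:280,240:360];B=cv2.resize(B,(373,280),interpolation=cv2.INTER_CUBIC)
C=cv2.resize(cv2.imread('pics/w5.png'),(373,280))
D=np.zeros((280,800,3),np.uint8);D[:,:373]=B;D[:,400:773]=C
cv2.imwrite('pics/v11.png',np.vstack([A,D]))
```

```text
t 12.8 W [464.5  97.3 196.4] rot [-89.7   0.2  86.2] F [-0.6  0.3 -1.4] S [-191.7   42.2] syaw 90.2 gap 85.3 j [ -0.  -2. 123.  -0.  60. -86.]
12 dots [20.0, 20.0, 19.0, 20.0, 20.0, 20.0, 20.0, 20.0, 20.0, 20.0, 19.0] bar S [33.7 -3.5] yaw -0.04
 plain rear [  51.6 -143.5] plain front [  15.6 -143.5] plug rear [ 51.8 136.5] plug mid [ 33.8 136.5] n 33.7 n-range -1.9 -68.1
```

View pics/v11.png

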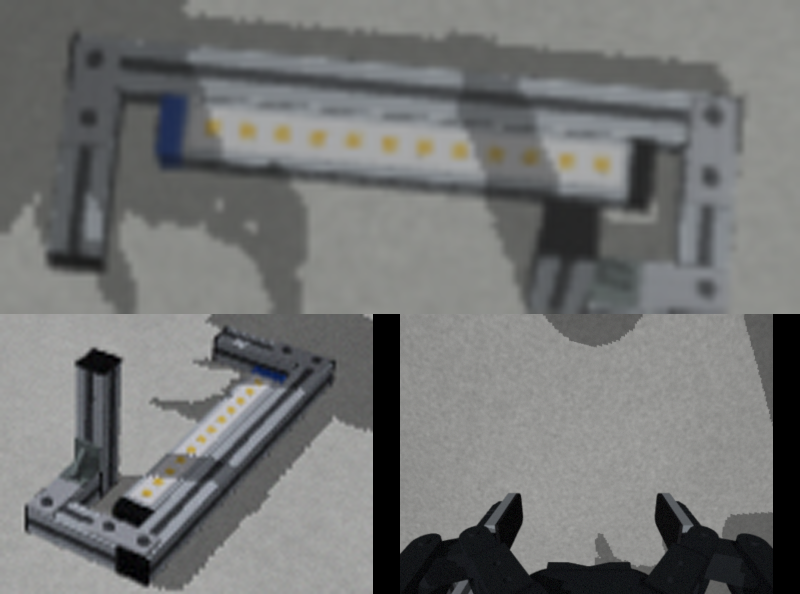

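Run:
```python
from h import *
a,b=[cv2.imread(f'pics/{f}.png').astype(int) for f in('top1','top11')]
for n,(x0,x1,y0,y1) in dict(jar=(368,402,228,260),driver=(388,418,150,220),stop=(128,165,155,188)).items(): print(n,np.abs(a-b)[y0:y1,x0:x1].mean().round(2))
show();print(workorder.close_job())
```

```text
jar 0.93
driver 0.93
stop 4.2
t 12.95 W [469.4  96.7 199. ] rot [-90.1   0.2  86.1] F [-0.3 -0.5  0. ] S [-186.8   42. ] syaw 90.1 gap 85.5 j [ -0.  -2. 122.  -0.  60. -86.]
the job is handed in; nothing more can be done
None
```

The light bar is in the lamp bay, lying along the rear rail, and I handed the job in at 12.95 s with the hand clear.

**What I did:**
1. With both fingers open, I pushed the bar's side to turn it to 25° relative to the stand.
2. I pushed on the blue plug end face until the plain end was in the pocket behind the upright.
3. I swung the plug end in with both fingers and pressed the bar against the rear rail until it stopped moving, at about 28 N sideways (34 N in total).

**Last checks:**
- **Angle and position:** all 12 LED dots were found in the overhead picture. They put the bar at -0.04° to the stand, centred at stand x = 33.7, y = -3.5. The expected x is 32; I put the 1.7 mm difference down to my estimate of where the stand is.
- **Gap:** the final overhead and scene pictures showed no gap along the rail. At that resolution a gap of a millimetre or two would not show.
- **Hand:** the gripper was about 200 mm in front of the bar and raised, and the force reading was near zero.
- **Bystanders:** the overhead pictures before and after were essentially the same for the jar and the screwdriver. The stop box area differed a little more; I think this was the arm's moving shadow, but I did not check its pose separately. The fingers never came nearer to it than about 15 cm.

**Upward force:** while I pushed the bar's side, the wrist showed an upward force of 6 to 20 N. I took this as friction on the fingers. One close-up early on showed the bar flat, and I did not picture it again during the hardest push.

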